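# Bring up the microscope lamp with the dimmer lever

### The job

Switch on the microscope lamp the gentle way: first push the dimmer lever fully back against its zero stop (the end of the scale with the shortest tick marks), then, with the lever still at zero, press the lamp switch's push button fully down and let it come up again, and finally move the lever up the scale until its pointer lines up with the steel arrowhead index at the rim. Never press the button while the lever is away from zero, and do not shift the index or the petri dishes, jar and slide box standing by.

Things in the scene. Friction and masses are not known exactly. Their poses are not given: they have to be found in the camera images.
- supply: Lamp supply, fixed: flat cream box 220 (x) x 250 (y) x 58 mm high, black scale plate on top. Origin: centre of underside; -x is the operator's side. Lever pivot at x = 55 mm, y = 0. White ticks every 0.2 rad start 132 mm from the pivot, 4 mm long at zero growing to 24 mm at full. Grey stop blocks, 16 mm high, stand at both ends of the swing, 51 to 73 mm from the pivot.
- dimmer (a joint): Dimmer lever angle in rad: 0 at the zero stop (to the operator's left, at the supply's +y side), growing anticlockwise seen from above (the lever sweeps over the operator's side towards -y) up to 1.8 at full. It has friction and stays where it is left (about 2 N at the grip moves it).
- dimmer_pivot (a point): Point on the lever's vertical hinge axis at the top of the scale plate (58 mm above the bench); turns with the lever, x axis along the lever to its grip and pointer, z up. The lever is a flat aluminium bar 15 mm wide, top 13 mm above the plate, with a narrow pointer ending 130 mm from the axis; its hub has radius 19 mm and is 16 mm high.
- dimmer_knob (a point): Centre of the top of the lever's grip: an upright round grey post 18 mm in diameter, 105 mm from the hinge axis, standing from the lever's bar (13 mm above the plate) up to 60 mm above the plate (118 mm above the bench).
- index (a joint): Angle in rad at which the index stands, on the same axis and scale as joint dimmer: the lever is to be set to this angle. The index is stiff and is not to be moved.
- index_tip (a point): Top of the inward-pointing tip of the index, a steel arrowhead block 24 mm wide, 25 mm long and 11 mm high above the scale plate, 135 mm from the hinge axis (just outside the pointer's end). Its x axis points from the hinge axis outward through the tip.
- switch: Lamp switch, fixed on the bench: a cream box 110 (x) x 90 (y) x 40 mm high with one large round push button in a black housing on the middle of its top. Origin: centre of its underside.
- lamp_button (a joint): Travel of the push button in m: 0 up, 0.006 fully down; sprung, about 4 N fully down; comes up again by itself.
- lamp_button_top (a point): Centre of the top face of the round push button (36 mm in diameter) on the lamp switch; press it straight down.
- dishes: Stack of three closed petri dishes, 90 mm in diameter, 45 mm high, beyond the lamp switch. Origin: centre of its underside. Leave alone.
- jar: Small amber jar, 54 mm in diameter, 65 mm high, on the near side of the lamp switch. Origin: centre of its underside. Leave alone.
- slide_box: Flat slide storage box 95 x 175 x 35 mm, beyond the supply. Origin: centre of its underside. Leave alone.
Things that resemble listed ones, but are neither listed nor needed, are in the scene too. Leave any brown or red look-alike of the switch alone.

How it is judged:
By the outcome, as a careful person would: the job done as asked, in the order asked, and still so for the second after the job is handed in, with the robot touching nothing.
It also fails if it takes over 64 s, if anything falls off the work surface, if the arm or the gripper's body presses on something with over 40 N, if the wrist force passes 120 N, or if a joint passes its speed limit or range.

### The arm

A 6-joint arm with a two-finger parallel gripper is mounted at the origin on the work surface. World frame = base frame: x ahead of the robot, y to its left, z up, the work surface at z = 0. Lengths are in m, angles in degrees, forces in N, time in s.
With the tool pointing down it reaches from about 0.4 to 0.825 m from the base axis. Payload 7 kg.
Tool frame: the origin (TCP) lies at the very end of the fingers, on their centre line; the grasp point (between the pads) lies behind it (r.grasp_offset is the z of the grasp point in the tool frame, in m); z points along the fingers, y is the direction in which the jaws open and shut (so a half turn about z gives the same grasp; the last joint's range is limited). The gripper opens to 88 mm and grips with 3 to 60 N. Pads are 19 mm wide; open, the fingers measure 130 mm over their backs; the gripper's body (78 mm by 193 mm) begins 47 mm behind the grasp point.
Start: joints at [-59.926, 20.546, 0.682, 0, -70.136, -16.507], TCP at [0.158, -0.656, 0.189] pointing down, gripper open.
Joint ranges: [-176.03, 176.03], [-82.01, 121.73], [-58.28, 71.71], [-173.87, 95.51], [-174.79, -0.11], [-173.66, 173.66]. Speed limits (degrees/s): [136.94, 136.94, 172.46, 180, 180, 180].

### API

Orientations are given as [roll, pitch, yaw] about the fixed x, y, z axes, in that order (R = Rz(yaw) Ry(pitch) Rx(roll)).
In Python, from plant import r gives the robot as it stands. The module is installed in compiled form; this text tells all that it offers.
- The arm moves only by the tool servo_tool, never from a script. Its argument "targets" is a list of rows, each an object of numbers: "dx", "dy", "dz": the shift along the world's x, y, z in cm; "spin": the turn about the world's z in rad; "grip": the opening in per cent of the stroke, from 0 (shut) to 100 (fully open). A call has exactly 10 rows; each row is the pose to reach, as a shift and turn from the pose commanded when the call began; what a row does not reach only later rows make up. A row lasts 1/12 s, in which the tool goes at most 41.7 mm and 7.16 degrees, less where a joint would pass 70% of its speed; a pose out of reach is approached as far as the arm can. A call with a gripper value outside its range is refused whole. The fingers move at their own pace and stop on an object; "squeeze" is the grip in N (left out, the last holds). Time passes only in rows, so rows that repeat a pose let the fingers close, or fill a call up. It gives the time, the measured TCP pose, the force and the opening at its end, in the units of the state.
- r.get_state(): the state, without advancing time (a new reading comes with each control period).
- r.capture(name): name is "side" or "top" or "wrist"; returns the picture (400x640x3 uint8, blue, green, red); there is no depth.
- r.get_calibration(name): a dict with "K" (3x3 intrinsics, pixels), "extrinsics" (4x4, takes a point from camera to world coordinates). Camera axes: x right, y down, z forward; pixel columns grow to the right and rows downward; lengths in m; the calibration is good to about 2 mm. A picture is of the moment at which its call begins: read the wrist's pose just before it. get_calibration takes no time and is no camera call; for the wrist camera it gives the pose at the moment of the call.
- r.close_job(): hands the job in, once; it reports no verdict.
Trained networks look in the newest picture that a camera, given by its name, has taken for a name from the list of things; names that differ only in an ending like _2 or _b are one class to them, and where a whole thing is asked for, a point or a joint stands for the part that bears it (a point fixed in the world has none). Each returns a list of dicts, best first, with "p" (0 to 1); they miss things now and then, are a little off and sometimes report something else, mostly with a low value. They report only what shows in the picture. A call takes as long as a camera call. They do not tell look-alikes from the thing itself.
- r.cut_out(name, camera): "mask" (400x640 bool, what is visible of it) and "extent" ([left, top, right, bottom] in pixels, round what is visible of it).
The state is a dict: "time_s": time; "joints": joint angles; "qd": joint speeds; "joint_torque": joint torques, N m; "tcp_pos": TCP position; "eef_rot": TCP orientation; "contact_force": force on the tool from outside, world axes, zero at the start; "moment": the same for the moment, N m; "gripper_width": finger opening in m.
Only numpy, scipy, OpenCV 4.12 (cv2) and the standard library are available. Lean on these libraries where they do the work, as an engineer would, in place of code of your own. Each camera call takes 0.05 s, during which the arm holds its last target. There are 200 camera calls.

## Working session

There is one attempt and no reset: what is moved stays moved. The work goes in short steps, Python scripts to look and compute and a tool call to move; the robot and the scene stay as the last step left them, time stands still between calls to the robot, and variables do not carry over. Pictures are saved under pics/ and viewed, about 8 in all and at most 12, crops included, and the job is handed in when it is done.

Besides the shell and the picture viewer there is one more tool, called as name(argument=value, ...) on one line, values as JSON. servo_tool: Moves the arm, as the interface text tells. Its arguments: {"type":"object","properties":{"targets":{"type":"array"},"squeeze":{"type":"number"}},"required":["targets"]}

```bash
mkdir -p pics; cat > h.py <<'E'
import numpy as np, cv2
from plant import r
def snap(cam,fn=None):
    c=r.get_calibration(cam); im=r.capture(cam)
    if fn: cv2.imwrite('pics/'+fn,im)
    return im,c
def ray(c,u,v,z):
    K=np.array(c['K']);E=np.array(c['extrinsics'])
    d=E[:3,:3]@np.linalg.solve(K,[u,v,1.]);o=E[:3,3]
    return o+d*(z-o[2])/d[2]
def proj(c,p):
    K=np.array(c['K']);E=np.array(c['extrinsics'])
    q=K@(E[:3,:3].T@(np.array(p)-E[:3,3]));return q[:2]/q[2]
E
python3 - <<'E'
from h import *
for cam in ['top','side']:
    im,c=snap(cam,cam+'1.png')
    print(cam,np.round(c['extrinsics'],3).tolist(),np.round(c['K'],1).tolist())
    for n in ['supply','dimmer','dimmer_knob','index','switch','lamp_button','dishes','jar','slide_box']:
        for d in r.cut_out(n,cam): 
            m=d['mask'];ys,xs=np.nonzero(m);print(n,round(d['p'],2),d['extent'],round(xs.mean(),1),round(ys.mean(),1))
print(r.get_state(),r.grasp_offset)
E
```

```text
top [[-0.004, -0.974, 0.225, 0.376], [-1.0, 0.003, -0.003, 0.035], [0.002, -0.225, -0.974, 1.025], [0.0, 0.0, 0.0, 1.0]] [[416.2, 0.0, 322.2], [0.0, 416.2, 198.0], [0.0, 0.0, 1.0]]
supply 0.88 [360.2, 166.3, 473.4, 267.4] 418.8 216.2
dimmer 0.57 [413.9, 183.5, 457.1, 240.3] 434.2 207.8
dimmer_knob 0.84 [416.0, 181.7, 454.8, 234.8] 433.6 206.6
index 0.66 [235.5, 232.5, 253.1, 244.9] 242.2 237.0
index 0.58 [416.6, 245.3, 427.9, 259.1] 421.7 253.2
index 0.48 [415.8, 181.3, 455.5, 238.8] 433.4 206.3
switch 0.88 [220.7, 215.3, 269.8, 263.7] 244.3 239.2
switch 0.82 [157.7, 163.6, 206.3, 214.1] 180.1 186.1
switch 0.72 [287.5, 226.9, 334.7, 281.7] 313.2 255.4
lamp_button 0.55 [169.8, 177.4, 186.0, 190.5] 176.4 182.2
lamp_button 0.51 [235.8, 228.7, 249.9, 243.4] 241.8 237.3
lamp_button 0.49 [307.3, 247.0, 319.6, 261.0] 313.5 254.0
dishes 0.67 [245.8, 174.2, 282.2, 206.0] 262.3 188.6
dishes 0.52 [220.1, 211.2, 268.4, 262.7] 244.5 239.1
jar 0.93 [212.6, 270.4, 241.6, 293.8] 224.9 282.8
jar 0.59 [413.6, 181.3, 456.7, 234.0] 434.0 207.7
slide_box 0.57 [379.6, 124.7, 453.5, 172.9] 414.5 148.0
side
[... 974 characters left out ...]
26.1, 170.8] 297.2 144.4
{'time_s': 1.0, 'joints': array([-5.99248871e+01,  2.05445927e+01,  6.82081556e-01,  8.75408765e-04,
       -7.01353868e+01, -1.65041735e+01]), 'qd': array([-0.02984048,  0.00612124, -0.01657851,  0.02579176, -0.06749467,
        0.02362972]), 'joint_torque': array([-2.83483332e-04, -5.82389295e+01,  2.93302953e+01,  7.00227812e+00,
        1.25136095e-02, -2.64567504e-06]), 'tcp_pos': array([ 0.15833161, -0.65615321,  0.1885849 ]), 'eef_rot': array([-1.79997751e+02, -1.92259003e-04, -1.66428763e+02]), 'contact_force': array([ 0.37488357, -0.11271827, -0.57885927]), 'moment': array([-0.03541077,  0.04290877,  0.03376051]), 'gripper_width': 0.0877550804858668} -0.0188
```

View pics/top1.png

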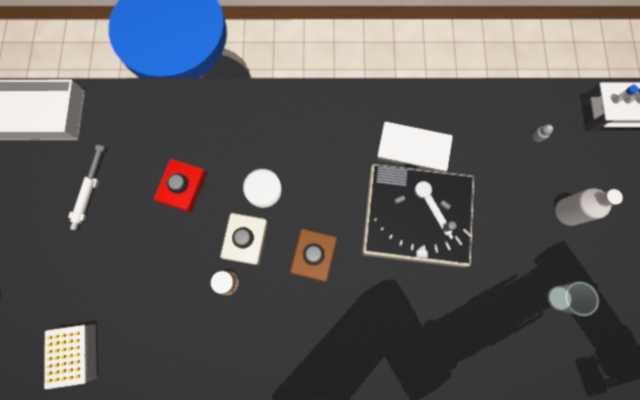

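View pics/side1.png

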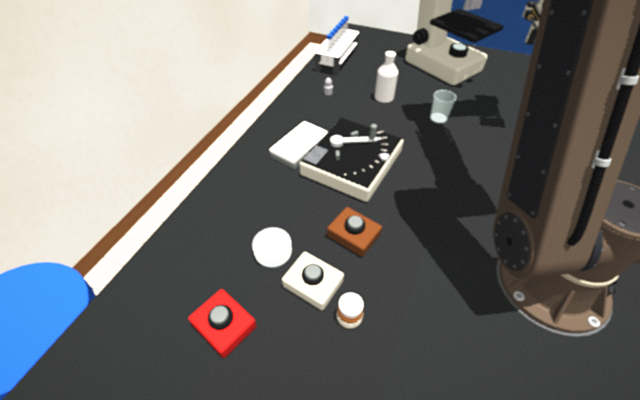

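The top view shows three switch look-alikes: cream at (243,237), red at (178,183) and brown at (314,254). I choose cream, which matches the description. The lever runs from the hub at (423,188) to the knob at about (451,227), near the full end. The index is at (422,253).

```bash
python3 - <<'E'
from h import *
c=r.get_calibration('top');s=r.get_calibration('side')
for n,u,v,z in [('hub',423.5,188,.074),('knob',452,226,.118),('index',421.7,253,.069),('button',242,237,.055),('jar',222,281,.065),('dishes',262,187,.045),('supC',418.8,216.2,.058),('slide',414,146,.035),('brownbtn',313.5,254,.055)]:
    p=ray(c,u,v,z);print(n,p.round(3),'side px',proj(s,p).round(0))
im=cv2.imread('pics/top1.png')
a=cv2.resize(im[150:275,350:485],None,fx=4,fy=4,interpolation=cv2.INTER_CUBIC)
b=cv2.resize(im[150:275,210:275],None,fx=4,fy=4,interpolation=cv2.INTER_CUBIC)
cv2.imwrite('pics/crop1.png',np.hstack([b,a]))
E
```

```text
hub [ 0.619 -0.207  0.074] side px [336. 138.]
knob [ 0.521 -0.254  0.118] side px [374. 125.]
index [ 0.467 -0.195  0.069] side px [385. 155.]
button [0.507 0.22  0.055] side px [312. 271.]
jar [0.406 0.26  0.065] side px [350. 302.]
dishes [0.63  0.178 0.045] side px [272. 241.]
supC [ 0.555 -0.196  0.058] side px [355. 150.]
slide [ 0.738 -0.199  0.035] side px [299. 140.]
brownbtn [0.467 0.053 0.055] side px [355. 222.]
```

View pics/crop1.png

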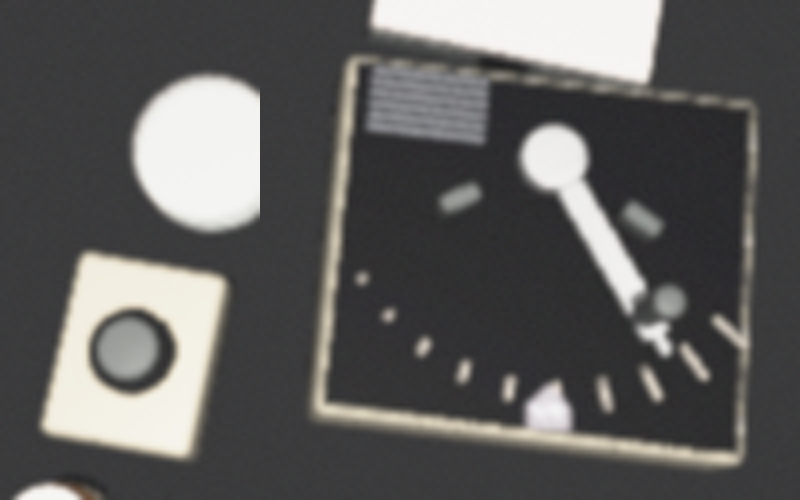

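The crop shows the cream button at crop (128,350). The lever is near 1.5 rad and the index near 1.0, with the zero end of the scale at the left. The next move goes above the supply for a wrist look.

servo_tool(targets=[{"dx":2,"dy":2.5,"dz":2},{"dx":4,"dy":5,"dz":5},{"dx":6.5,"dy":8,"dz":7},{"dx":9,"dy":11,"dz":9},{"dx":11.5,"dy":14,"dz":10},{"dx":14,"dy":17,"dz":11},{"dx":16.5,"dy":20,"dz":12},{"dx":19,"dy":23,"dz":13},{"dx":21.5,"dy":26,"dz":14},{"dx":24,"dy":29,"dz":14}])

```text
validation failed for argument at $.ta...
```

servo_tool(targets=[{"dx":2,"dy":2.5,"spin":0.05},{"dx":4,"dy":5,"spin":0.1},{"dx":6,"dy":7.5,"spin":0.15},{"dx":8,"dy":10,"spin":0.2},{"dx":9,"dy":11.5,"spin":0.2},{"dx":10,"dy":12.5,"spin":0.2},{"dx":10,"dy":12.5,"spin":0.2},{"dx":10,"dy":12.5,"spin":0.2},{"dx":10,"dy":12.5,"spin":0.2},{"dx":10,"dy":12.5,"spin":0.2}])

```text
validation failed for argument at $.ta...
```

```bash
python3 - <<'E'
from h import *
print(r.get_state()['tcp_pos'],r.get_state()['eef_rot'])
im,c=snap('wrist','w1.png')
print(np.round(c['extrinsics'],3).tolist())
for n in ['dimmer','dimmer_knob','index','supply']:
    for d in r.cut_out(n,'wrist'):
        ys,xs=np.nonzero(d['mask']);print(n,round(d['p'],2),d['extent'],xs.mean(),ys.mean())
E
```

```text
[ 0.15833161 -0.65615321  0.1885849 ] [-1.79997751e+02 -1.92259003e-04 -1.66428763e+02]
[[-0.235, 0.936, 0.263, 0.088], [0.972, 0.226, 0.064, -0.674], [0.0, 0.27, -0.963, 0.387], [0.0, 0.0, 0.0, 1.0]]
```

View pics/w1.png

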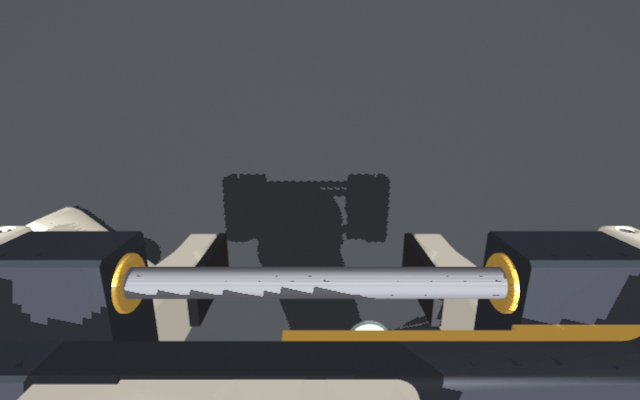

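The first wrist picture shows only the bench and gripper, and the camera looks to the base side of the TCP. The moves were refused for incomplete rows, so I will give every field.

servo_tool(targets=[{"dx":2,"dy":2.5,"dz":2,"spin":0,"grip":100},{"dx":4,"dy":5,"dz":5,"spin":0,"grip":100},{"dx":6.5,"dy":8,"dz":7,"spin":0,"grip":100},{"dx":9,"dy":11,"dz":9,"spin":0,"grip":100},{"dx":11.5,"dy":14,"dz":10,"spin":0,"grip":100},{"dx":14,"dy":17,"dz":11,"spin":0,"grip":100},{"dx":16.5,"dy":20,"dz":12,"spin":0,"grip":100},{"dx":19,"dy":23,"dz":13,"spin":0,"grip":100},{"dx":21.5,"dy":26,"dz":14,"spin":0,"grip":100},{"dx":24,"dy":29,"dz":14,"spin":0,"grip":100}])

```text
time_s: 2.08
tcp_pos: [0.3998, -0.365, 0.3313]
eef_rot: [-179.8, 0.2, -166.4]
contact_force: [1.3, -1.4, 0.4]
gripper_width: 0.0874
```

servo_tool(targets=[{"dx":2,"dy":2.5,"dz":0,"spin":0.05,"grip":100},{"dx":4,"dy":5,"dz":0,"spin":0.1,"grip":100},{"dx":6.5,"dy":7.5,"dz":0,"spin":0.15,"grip":100},{"dx":9,"dy":10,"dz":0,"spin":0.2,"grip":100},{"dx":12,"dy":12,"dz":0,"spin":0.2,"grip":100},{"dx":15,"dy":13.5,"dz":0,"spin":0.2,"grip":100},{"dx":18,"dy":15,"dz":0,"spin":0.2,"grip":100},{"dx":21,"dy":16,"dz":0,"spin":0.2,"grip":100},{"dx":22,"dy":16,"dz":0,"spin":0.2,"grip":100},{"dx":22,"dy":16,"dz":0,"spin":0.2,"grip":100}])

```text
time_s: 2.92
tcp_pos: [0.6201, -0.2052, 0.3266]
eef_rot: [179.9, -0.1, -154.9]
contact_force: [0.1, -0.2, -1.1]
gripper_width: 0.0877
```

```bash
python3 - <<'E'
from h import *
print(r.get_state()['time_s'],r.get_state()['tcp_pos'],r.get_state()['eef_rot'])
im,c=snap('wrist','w2.png')
print(np.round(c['extrinsics'],3).tolist())
for n in ['dimmer','dimmer_knob','index','supply']:
    for d in r.cut_out(n,'wrist'):
        ys,xs=np.nonzero(d['mask']);print(n,round(d['p'],2),d['extent'],xs.mean(),ys.mean())
E
```

```text
2.9167 [ 0.62013778 -0.20516248  0.32660801] [ 1.79927339e+02 -1.24936382e-01 -1.54879152e+02]
[[-0.425, 0.872, 0.242, 0.555], [0.905, 0.409, 0.115, -0.237], [0.002, 0.268, -0.963, 0.525], [0.0, 0.0, 0.0, 1.0]]
dimmer 0.7 [300.8, 52.8, 328.6, 170.3] 313.2931034482759 121.01539408866995
dimmer_knob 0.65 [300.8, 52.0, 330.0, 170.2] 313.32448733413753 119.84620024125452
index 0.71 [605.3, 196.6, 632.0, 222.8] 617.8198529411765 210.19117647058823
index 0.61 [363.5, 37.6, 386.8, 63.8] 373.9042253521127 50.00281690140845
supply 0.69 [216.0, 0.0, 457.1, 231.1] 335.6278584944995 111.74463581256614
```

View pics/w2.png

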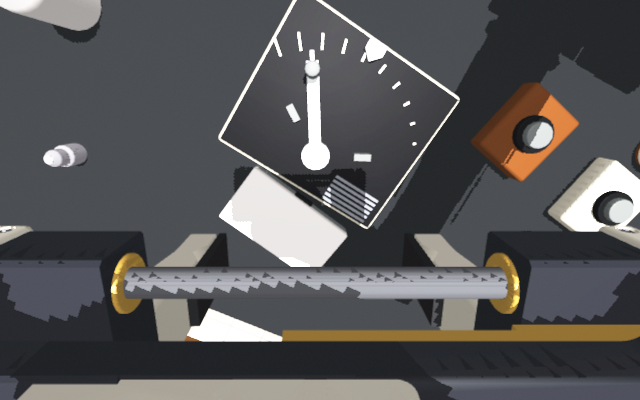

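The wrist view shows the hub at (315,155), knob at (312,68), index near (374,50), zero tick at (415,144) and full tick at (278,47). Next I fit the ticks for the pivot and the scale.

```bash
cat >> h.py <<'E'
def fit(im,c,p0,z0):
    """rigid fit of the tick marks: pivot xy and world angle of zero"""
    g=cv2.cvtColor(im,cv2.COLOR_BGR2GRAY)
    ang=lambda k:z0+.2*k
    from scipy.optimize import least_squares
    P=[];Q=[];W=[]
    _,b=cv2.threshold(g,110,255,0);n,l,st,ce=cv2.connectedComponentsWithStats(b)
    for i in range(1,n):
        if not 4<=st[i,4]<=200: continue
        w=ray(c,*ce[i],.0585)[:2]
        for k in range(10):
            rr=.134+.002*k*10/9*.5*1 if 0 else .132+(.004+.02*k/9)/2
            m=p0+rr*np.array([np.cos(ang(k)),np.sin(ang(k))])
            if np.hypot(*(w-m))<.012: P.append((k,rr));Q.append(w);W.append(ce[i])
    k,rr=np.array(P).T;Q=np.array(Q)
    f=lambda x:(np.c_[x[0]+rr*np.cos(x[2]+.2*k),x[1]+rr*np.sin(x[2]+.2*k)]-Q).ravel()
    s=least_squares(f,[*p0,z0],loss='soft_l1',f_scale=.002)
    print('ticks',k,'res mm',(1000*f(s.x)).round(1).tolist())
    return s.x
E
python3 - <<'E'
from h import *
im=cv2.imread('pics/w2.png');c=r.get_calibration('wrist')
h=ray(c,315,155,.074);kn=ray(c,312,67,.118)
print(h,kn,np.hypot(*(kn-h)[:2]))
z=ray(c,415,144,.0585);p0=h[:2];z0=np.arctan2(*(z[:2]-p0)[::-1])
x=fit(im,c,p0,z0);print(x,np.degrees(x[2]))
for n,q in [('knob',kn),('tipguess',ray(c,371,62,.069)),('idxcen',ray(c,375,49,.069))]:
    d=q[:2]-x[:2];print(n,q,np.hypot(*d),(np.arctan2(d[1],d[0])-x[2])%(2*np.pi))
cv2.imwrite('pics/crop2.png',cv2.resize(im[20:180,260:430],None,fx=4,fy=3.7,interpolation=cv2.INTER_CUBIC))
E
```

```text
[ 0.61589584 -0.20832182  0.074     ] [ 0.52124311 -0.25615332  0.118     ] 0.10605184166172867
ticks [8. 7. 6. 4. 3. 2. 1. 0.] res mm [-0.0, 1.0, 0.0, 0.7, 0.4, 0.7, 0.4, 0.1, 0.0, -0.2, -0.0, -0.5, -0.2, -0.7, -0.6, -1.0]
[ 0.61563793 -0.20757993  2.11559325] 121.21456422824627
knob [ 0.52124311 -0.25615332  0.118     ] 0.10615911008382593 1.5012404144644966
tipguess [ 0.48111263 -0.19391193  0.069     ] 0.13521785909667616 0.9247451643538458
idxcen [ 0.46564693 -0.19639292  0.069     ] 0.15040760473959847 0.9515526956958698
```

View pics/crop2.png

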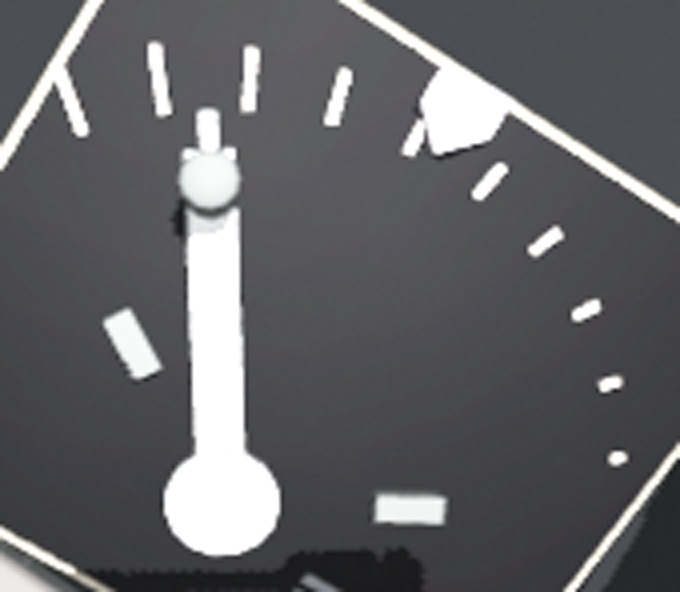

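servo_tool(targets=[{"dx":-3,"dy":-1.5,"dz":-2,"spin":0.03,"grip":100},{"dx":-6,"dy":-3,"dz":-4,"spin":0.03,"grip":100},{"dx":-9,"dy":-4.5,"dz":-6,"spin":0.03,"grip":100},{"dx":-9.8,"dy":-5,"dz":-9,"spin":0.03,"grip":100},{"dx":-9.8,"dy":-5,"dz":-12,"spin":0.03,"grip":100},{"dx":-9.8,"dy":-5,"dz":-15,"spin":0.03,"grip":100},{"dx":-9.8,"dy":-5,"dz":-18,"spin":0.03,"grip":100},{"dx":-9.8,"dy":-5,"dz":-21,"spin":0.03,"grip":100},{"dx":-9.8,"dy":-5,"dz":-23,"spin":0.03,"grip":100},{"dx":-9.8,"dy":-5,"dz":-24,"spin":0.03,"grip":100}])

```text
time_s: 4.0
tcp_pos: [0.518, -0.2562, 0.0865]
eef_rot: [179.9, -0.1, -153.3]
contact_force: [-0.4, -0.3, 0.2]
gripper_width: 0.0878
```

servo_tool(targets=[{"dx":0,"dy":0,"dz":0,"spin":0,"grip":70},{"dx":0,"dy":0,"dz":0,"spin":0,"grip":60},{"dx":0,"dy":0,"dz":0,"spin":0,"grip":50},{"dx":0,"dy":0,"dz":0,"spin":0,"grip":40},{"dx":0,"dy":0,"dz":0,"spin":0,"grip":30},{"dx":0,"dy":0,"dz":0,"spin":0,"grip":20},{"dx":0,"dy":0,"dz":0,"spin":0,"grip":10},{"dx":0,"dy":0,"dz":0,"spin":0,"grip":0},{"dx":0,"dy":0,"dz":0,"spin":0,"grip":0},{"dx":0,"dy":0,"dz":0,"spin":0,"grip":0}], squeeze=8)

```text
time_s: 4.83
tcp_pos: [0.5203, -0.2562, 0.0886]
eef_rot: [180.0, -0.0, -153.3]
contact_force: [-0.2, 0.6, -0.1]
gripper_width: 0.0266
```

```bash
python3 - <<'E'
import numpy as np
from plant import r
s=r.get_state();print(s['gripper_width'],s['contact_force'],s['tcp_pos'])
z0=2.1156
P=lambda a:10.5*np.array([np.cos(z0+a),np.sin(z0+a)])
for a0,seq in [(1.5,np.arange(1.4,.69,-.1)),(.75,np.arange(.65,.09,-.1)),(.1,[.08,.06,.04,.02,0,-.02,-.04])]:
    for a in seq: print(round(a,2),(P(a)-P(a0)).round(2),round(a-a0,2))
    print()
E
```

```text
0.026614007541247226 [-0.23773234  0.5958277  -0.11896482] [ 0.52030779 -0.25615023  0.08856079]
1.4 [-0.43  0.96] -0.1
1.3 [-0.77  1.95] -0.2
1.2 [-1.    2.97] -0.3
1.1 [-1.13  4.02] -0.4
1.0 [-1.15  5.07] -0.5
0.9 [-1.07  6.11] -0.6
0.8 [-0.89  7.15] -0.7
0.7 [-0.6   8.16] -0.8

0.65 [0.34 0.99] -0.1
0.55 [0.77 1.95] -0.2
0.45 [1.3  2.86] -0.3
0.35 [1.91 3.71] -0.4
0.25 [2.61 4.49] -0.5
0.15 [3.38 5.2 ] -0.6

0.08 [0.17 0.12] -0.02
0.06 [0.34 0.25] -0.04
0.04 [0.51 0.36] -0.06
0.02 [0.69 0.48] -0.08
0 [0.87 0.59] -0.1
-0.02 [1.05 0.7 ] -0.12
-0.04 [1.23 0.8 ] -0.14
```

servo_tool(targets=[{"dx":0,"dy":0,"dz":0,"spin":0,"grip":0},{"dx":0,"dy":0,"dz":0,"spin":0,"grip":0},{"dx":0,"dy":0,"dz":0,"spin":0,"grip":0},{"dx":0,"dy":0,"dz":0,"spin":0,"grip":0},{"dx":0,"dy":0,"dz":0,"spin":0,"grip":0},{"dx":0,"dy":0,"dz":0,"spin":0,"grip":0},{"dx":0,"dy":0,"dz":0,"spin":0,"grip":0},{"dx":0,"dy":0,"dz":0,"spin":0,"grip":0},{"dx":0,"dy":0,"dz":0,"spin":0,"grip":0},{"dx":0,"dy":0,"dz":0,"spin":0,"grip":0}])

```text
time_s: 5.67
tcp_pos: [0.5203, -0.2562, 0.0886]
eef_rot: [-180.0, 0.0, -153.3]
contact_force: [0.1, 1.0, -0.0]
gripper_width: -0.0
```

```bash
python3 - <<'E'
from h import *
im,c=snap('wrist');im2,_=snap('top');im3,_=snap('side')
a=cv2.resize(im[60:320,180:460],None,fx=1.4,fy=1.4)
b=cv2.resize(im2[150:275,350:485],(400,364));d=cv2.resize(im3[90:210,290:420],(400,236*1))
cv2.imwrite('pics/c3.png',np.vstack([np.hstack([a[:, :392],b]),np.hstack([d,np.zeros((236,392,3),np.uint8)])]))
print(r.get_state()['gripper_width'])
E
```

```text
0.0007865333061394806
```

View pics/c3.png

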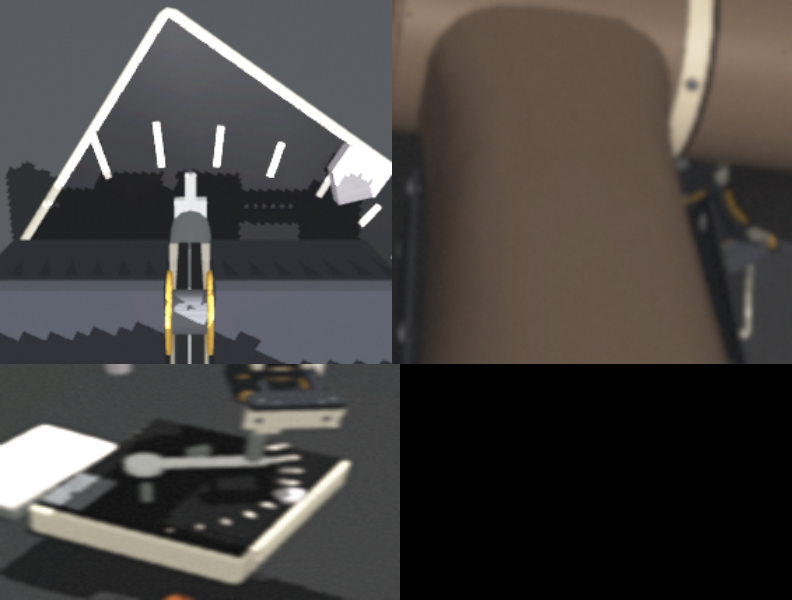

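```bash
python3 - <<'E'
from h import *
s=r.get_state();t=s['tcp_pos'];print(t,s['joints'],s['eef_rot'],s['contact_force'])
w=r.get_calibration('wrist');d=r.get_calibration('side')
f=lambda p:((proj(w,p)-[180,60])*1.4).round(0)
g=lambda p:((proj(d,p)-[290,90])*[400/130,236/120]+[0,364]).round(0)
for n,p in [('tcp',t),('tcp+5',t+[0,0,.05]),('knobtop',[.5222,-.2556,.118]),('knobbase',[.5222,-.2556,.071]),('pivot',[.6156,-.2076,.074])]: print(n,f(p),g(p))
im,c=snap('side');im2,_=snap('wrist')
cv2.imwrite('pics/c4.png',np.hstack([cv2.resize(im[90:165,310:410],(400,300),interpolation=2),cv2.resize(im2[180:330,220:420],(400,300),interpolation=2)]))
E
```

```text
[ 0.52034227 -0.25614801  0.08856693] [-6.89802427e+00  1.65278409e+01 -1.92338123e+01 -9.93341757e-05
 -5.42375887e+01 -5.63586241e+01] [-1.79999647e+02  6.75793801e-04 -1.53256706e+02] [ 0.52405559  0.0064027  -0.51457073]
tcp [191. 228.] [258. 448.]
tcp+5 [191. 280.] [264. 420.]
knobtop [190. 260.] [259. 432.]
knobbase [190. 219.] [254. 457.]
pivot [191. 410.] [145. 459.]
```

View pics/c4.png

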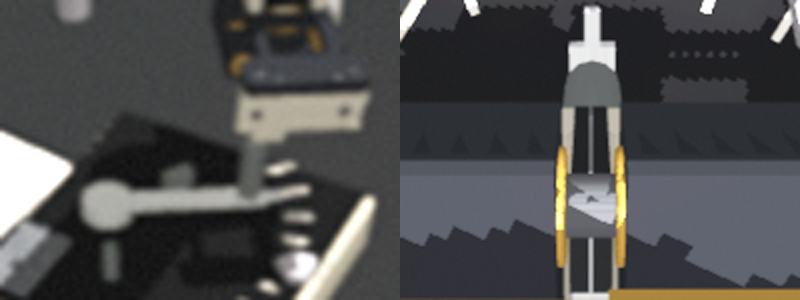

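```bash
python3 - <<'E'
from h import *
w=r.get_calibration('wrist');K=np.array(w['K']);E=np.array(w['extrinsics']);t=r.get_state()['tcp_pos']
print(K.round(1).tolist(),E.round(3).tolist())
print('tcp in cam',E[:3,:3].T@(t-E[:3,3]))
d=K[0,0]*.088/175; p=np.array([0,(235-K[1,2])/K[1,1]*d,d]);print('visible tip front edge in cam',p,'world rel tcp',E[:3,:3]@p+E[:3,3]-t)
for z in (0,.02,.03,.04,.05):
  print(z,proj(w,t+[-.0085,-.004,z]).round(0))
E
```

```text
[[343.1, 0.0, 315.0], [0.0, 343.1, 196.2], [0.0, 0.0, 1.0]] [[-0.45, 0.86, 0.241, 0.456], [0.893, 0.433, 0.122, -0.29], [0.0, 0.27, -0.963, 0.287], [0.0, 0.0, 0.0, 1.0]]
tcp in cam [0.00073414 0.01650351 0.21046434]
visible tip front edge in cam [0.         0.01951196 0.17254509] world rel tcp [-0.00623411 -0.00397786  0.03731986]
0 [317. 209.]
0.02 [317. 220.]
0.03 [317. 226.]
0.04 [317. 233.]
0.05 [317. 241.]
```

The pictures agree that the visible fingertips end about 37 mm short of the reported TCP. The wrist view shows tips at row 235, against row 209 expected, and the side view shows them just above the post. So the jaws shut above the post. I'll open, go 2.6 cm lower (safe either way) and grip again.

servo_tool(targets=[{"dx":0,"dy":0,"dz":0,"spin":0,"grip":100},{"dx":0,"dy":0,"dz":0,"spin":0,"grip":100},{"dx":0,"dy":0,"dz":0,"spin":0,"grip":100},{"dx":0,"dy":0,"dz":0,"spin":0,"grip":100},{"dx":0,"dy":0,"dz":0,"spin":0,"grip":100},{"dx":0,"dy":0,"dz":0,"spin":0,"grip":100},{"dx":0,"dy":0,"dz":-0.6,"spin":0,"grip":100},{"dx":0,"dy":0,"dz":-1.2,"spin":0,"grip":100},{"dx":0,"dy":0,"dz":-1.9,"spin":0,"grip":100},{"dx":0,"dy":0,"dz":-2.6,"spin":0,"grip":100}])

```text
time_s: 6.75
tcp_pos: [0.5201, -0.2561, 0.0615]
eef_rot: [180.0, -0.0, -153.3]
contact_force: [0.6, -0.1, -0.5]
gripper_width: 0.0617
```

servo_tool(targets=[{"dx":0,"dy":0,"dz":0,"spin":0,"grip":50},{"dx":0,"dy":0,"dz":0,"spin":0,"grip":30},{"dx":0,"dy":0,"dz":0,"spin":0,"grip":10},{"dx":0,"dy":0,"dz":0,"spin":0,"grip":0},{"dx":0,"dy":0,"dz":0,"spin":0,"grip":0},{"dx":0,"dy":0,"dz":0,"spin":0,"grip":0},{"dx":0,"dy":0,"dz":0,"spin":0,"grip":0},{"dx":0,"dy":0,"dz":0,"spin":0,"grip":0},{"dx":0,"dy":0,"dz":0,"spin":0,"grip":0},{"dx":0,"dy":0,"dz":0,"spin":0,"grip":0}], squeeze=8)

```text
time_s: 7.58
tcp_pos: [0.5203, -0.2561, 0.0627]
eef_rot: [-180.0, 0.0, -153.3]
contact_force: [-0.7, 0.3, 1.8]
gripper_width: 0.0175
```

The grip holds: opening 17.5 mm on the 18 mm post. Now the arc towards zero.

servo_tool(targets=[{"dx":-0.43,"dy":0.96,"dz":0,"spin":-0.1,"grip":0},{"dx":-0.77,"dy":1.95,"dz":0,"spin":-0.2,"grip":0},{"dx":-1.0,"dy":2.97,"dz":0,"spin":-0.3,"grip":0},{"dx":-1.13,"dy":4.02,"dz":0,"spin":-0.4,"grip":0},{"dx":-1.15,"dy":5.07,"dz":0,"spin":-0.5,"grip":0},{"dx":-1.07,"dy":6.11,"dz":0,"spin":-0.6,"grip":0},{"dx":-0.89,"dy":7.15,"dz":0,"spin":-0.7,"grip":0},{"dx":-0.75,"dy":7.65,"dz":0,"spin":-0.75,"grip":0},{"dx":-0.75,"dy":7.65,"dz":0,"spin":-0.75,"grip":0},{"dx":-0.75,"dy":7.65,"dz":0,"spin":-0.75,"grip":0}])

```text
time_s: 8.42
tcp_pos: [0.5117, -0.1792, 0.0626]
eef_rot: [-180.0, -0.1, 163.9]
contact_force: [-4.8, 2.4, 5.5]
gripper_width: 0.0176
```

servo_tool(targets=[{"dx":0.34,"dy":0.99,"dz":0,"spin":-0.1,"grip":0},{"dx":0.77,"dy":1.95,"dz":0,"spin":-0.2,"grip":0},{"dx":1.3,"dy":2.86,"dz":0,"spin":-0.3,"grip":0},{"dx":1.91,"dy":3.71,"dz":0,"spin":-0.4,"grip":0},{"dx":2.61,"dy":4.49,"dz":0,"spin":-0.5,"grip":0},{"dx":3.38,"dy":5.2,"dz":0,"spin":-0.6,"grip":0},{"dx":3.8,"dy":5.52,"dz":0,"spin":-0.65,"grip":0},{"dx":3.8,"dy":5.52,"dz":0,"spin":-0.65,"grip":0},{"dx":3.8,"dy":5.52,"dz":0,"spin":-0.65,"grip":0},{"dx":3.8,"dy":5.52,"dz":0,"spin":-0.65,"grip":0}])

```text
time_s: 9.25
tcp_pos: [0.5494, -0.1231, 0.0621]
eef_rot: [-180.0, -0.2, 126.6]
contact_force: [-5.6, 10.1, 4.4]
gripper_width: 0.0176
```

servo_tool(targets=[{"dx":0.17,"dy":0.12,"dz":0,"spin":-0.02,"grip":0},{"dx":0.34,"dy":0.25,"dz":0,"spin":-0.04,"grip":0},{"dx":0.51,"dy":0.36,"dz":0,"spin":-0.06,"grip":0},{"dx":0.69,"dy":0.48,"dz":0,"spin":-0.08,"grip":0},{"dx":0.69,"dy":0.48,"dz":0,"spin":-0.08,"grip":0},{"dx":0.69,"dy":0.48,"dz":0,"spin":-0.08,"grip":0},{"dx":0.69,"dy":0.48,"dz":0,"spin":-0.08,"grip":0},{"dx":0.69,"dy":0.48,"dz":0,"spin":-0.08,"grip":0},{"dx":0.69,"dy":0.48,"dz":0,"spin":-0.08,"grip":0},{"dx":0.69,"dy":0.48,"dz":0,"spin":-0.08,"grip":0}])

```text
time_s: 10.08
tcp_pos: [0.5555, -0.1187, 0.062]
eef_rot: [-179.9, -0.2, 122.0]
contact_force: [-7.2, 9.5, 5.4]
gripper_width: 0.0174
```

servo_tool(targets=[{"dx":0.1,"dy":0.13,"dz":0,"spin":-0.01,"grip":0},{"dx":0.18,"dy":0.2,"dz":0,"spin":-0.02,"grip":0},{"dx":0.26,"dy":0.26,"dz":0,"spin":-0.03,"grip":0},{"dx":0.34,"dy":0.32,"dz":0,"spin":-0.04,"grip":0},{"dx":0.42,"dy":0.38,"dz":0,"spin":-0.05,"grip":0},{"dx":0.42,"dy":0.38,"dz":0,"spin":-0.05,"grip":0},{"dx":0.42,"dy":0.38,"dz":0,"spin":-0.05,"grip":0},{"dx":0.42,"dy":0.38,"dz":0,"spin":-0.05,"grip":0},{"dx":0.42,"dy":0.38,"dz":0,"spin":-0.05,"grip":0},{"dx":0.42,"dy":0.38,"dz":0,"spin":-0.05,"grip":0}])

```text
time_s: 10.92
tcp_pos: [0.5603, -0.1154, 0.062]
eef_rot: [-179.9, -0.1, 119.2]
contact_force: [-4.3, 5.9, 2.8]
gripper_width: 0.0175
```

servo_tool(targets=[{"dx":0.08,"dy":0.05,"dz":0,"spin":-0.01,"grip":0},{"dx":0.17,"dy":0.11,"dz":0,"spin":-0.02,"grip":0},{"dx":0.25,"dy":0.17,"dz":0,"spin":-0.02,"grip":0},{"dx":0.25,"dy":0.17,"dz":0,"spin":-0.02,"grip":0},{"dx":0.25,"dy":0.17,"dz":0,"spin":-0.02,"grip":0},{"dx":0.25,"dy":0.17,"dz":0,"spin":-0.02,"grip":0},{"dx":0.25,"dy":0.17,"dz":0,"spin":-0.02,"grip":0},{"dx":0.25,"dy":0.17,"dz":0,"spin":-0.02,"grip":0},{"dx":0.25,"dy":0.17,"dz":0,"spin":-0.02,"grip":0},{"dx":0.25,"dy":0.17,"dz":0,"spin":-0.02,"grip":0}])

```text
time_s: 11.75
tcp_pos: [0.5621, -0.1142, 0.062]
eef_rot: [-179.8, -0.1, 118.0]
contact_force: [-6.4, 2.8, 4.1]
gripper_width: 0.0177
```

servo_tool(targets=[{"dx":0.08,"dy":0.05,"dz":0,"spin":0,"grip":0},{"dx":0.17,"dy":0.11,"dz":0,"spin":0,"grip":0},{"dx":0.17,"dy":0.11,"dz":0,"spin":0,"grip":0},{"dx":0.17,"dy":0.11,"dz":0,"spin":0,"grip":0},{"dx":0.17,"dy":0.11,"dz":0,"spin":0,"grip":0},{"dx":0.17,"dy":0.11,"dz":0,"spin":0,"grip":0},{"dx":0.17,"dy":0.11,"dz":0,"spin":0,"grip":0},{"dx":0.17,"dy":0.11,"dz":0,"spin":0,"grip":0},{"dx":0.17,"dy":0.11,"dz":0,"spin":0,"grip":0},{"dx":0.17,"dy":0.11,"dz":0,"spin":0,"grip":0}])

```text
time_s: 12.58
tcp_pos: [0.5621, -0.1141, 0.0618]
eef_rot: [-179.6, -0.2, 118.0]
contact_force: [-9.8, -0.8, 6.5]
gripper_width: 0.0174
```

The lever sits hard against the zero stop, with about 9 N tangential force and no further motion. Next: release, lift, go to the button.

servo_tool(targets=[{"dx":0,"dy":0,"dz":0,"spin":0,"grip":70},{"dx":0,"dy":0,"dz":0,"spin":0,"grip":70},{"dx":0,"dy":0,"dz":0,"spin":0,"grip":70},{"dx":0,"dy":0,"dz":0,"spin":0,"grip":70},{"dx":0,"dy":0,"dz":0,"spin":0,"grip":70},{"dx":0,"dy":0,"dz":0,"spin":0,"grip":70},{"dx":0,"dy":0,"dz":0,"spin":0,"grip":70},{"dx":0,"dy":0,"dz":2,"spin":0,"grip":70},{"dx":0,"dy":0,"dz":5,"spin":0,"grip":70},{"dx":0,"dy":0,"dz":8,"spin":0,"grip":70}])

```text
time_s: 13.42
tcp_pos: [0.5653, -0.1131, 0.1427]
eef_rot: [-179.9, -0.0, 117.9]
contact_force: [1.2, -0.3, 0.4]
gripper_width: 0.0611
```

servo_tool(targets=[{"dx":0,"dy":0,"dz":4,"spin":0,"grip":0},{"dx":0,"dy":2,"dz":7,"spin":0,"grip":0},{"dx":0,"dy":5,"dz":9,"spin":0,"grip":0},{"dx":0,"dy":9,"dz":11,"spin":0,"grip":0},{"dx":0,"dy":13,"dz":11,"spin":0,"grip":0},{"dx":0,"dy":17,"dz":11,"spin":0,"grip":0},{"dx":0,"dy":21,"dz":11,"spin":0,"grip":0},{"dx":0,"dy":24,"dz":11,"spin":0,"grip":0},{"dx":0,"dy":24,"dz":11,"spin":0,"grip":0},{"dx":0,"dy":24,"dz":11,"spin":0,"grip":0}])

```text
time_s: 14.25
tcp_pos: [0.5819, 0.0946, 0.2488]
eef_rot: [179.7, -3.1, 121.5]
contact_force: [1.0, -0.6, -0.4]
gripper_width: 0.0025
```

```bash
python3 - <<'E'
from h import *
s=r.get_state();print(s['time_s'],s['tcp_pos'],s['eef_rot'],s['gripper_width'])
im,c=snap('wrist')
for n in ['switch','lamp_button']:
    for d in r.cut_out(n,'wrist'):
        m=d['mask'];ys,xs=np.nonzero(m);u,v=xs.mean(),ys.mean();print(n,round(d['p'],2),np.round(d['extent']),u,v,im[m].mean(0).round(),ray(c,u,v,.055).round(4), proj(c,[.507,.22,.055]))
t,ct=snap('top')
a=cv2.resize(im,(560,350));b=cv2.resize(t[150:275,350:485],None,fx=1.7,fy=1.7)
o=np.zeros((350,790,3),np.uint8);o[:,:560]=a;o[:b.shape[0],560:560+b.shape[1]]=b[:, :230];cv2.imwrite('pics/c5.png',o)
E
```

```text
14.25 [0.58186156 0.09457991 0.24877233] [179.65440574  -3.12376862 121.46982987] 0.0025394576410557035
switch 0.92 [156.  94. 274. 206.] 215.24068564952543 149.20824479388014 [110. 160. 212.] [0.4706 0.0598 0.055 ] [315.4236655   38.73496263]
switch 0.86 [450.   1. 544.  47.] 492.968541093197 16.464805348014156 [ 46.  50. 221.] [0.656  0.3372 0.055 ] [315.4236655   38.73496263]
switch 0.65 [256.   2. 374. 107.] 315.1417413572343 45.298847631242 [191. 198. 200.] [0.5102 0.2142 0.055 ] [315.4236655   38.73496263]
lamp_button 0.85 [297.  20. 332.  55.] 315.57368941641937 37.95647873392681 [141. 142. 137.] [0.5067 0.2207 0.055 ] [315.4236655   38.73496263]
lamp_button 0.58 [198. 137. 229. 169.] 209.46446700507613 153.26269035532994 [238. 239. 237.] [0.4672 0.0523 0.055 ] [315.4236655   38.73496263]
```

View pics/c5.png

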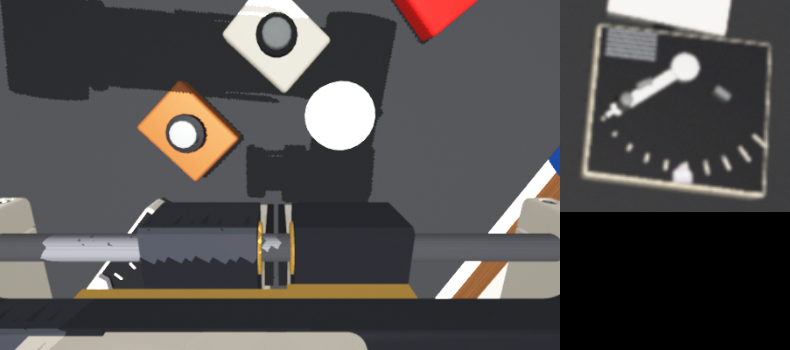

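The lever is at the zero stop in the top view. The cream button is at about (276,33) in the picture, world (0.507, 0.2205), and the earlier estimate agrees. Next: go above it.

servo_tool(targets=[{"dx":-1,"dy":2,"dz":0,"spin":0,"grip":0},{"dx":-2,"dy":4,"dz":0,"spin":0,"grip":0},{"dx":-4,"dy":6,"dz":-2,"spin":0,"grip":0},{"dx":-5.8,"dy":8,"dz":-4,"spin":0,"grip":0},{"dx":-5.8,"dy":9.4,"dz":-7,"spin":0,"grip":0},{"dx":-5.8,"dy":9.4,"dz":-10,"spin":0,"grip":0},{"dx":-5.8,"dy":9.4,"dz":-13,"spin":0,"grip":0},{"dx":-5.8,"dy":9.4,"dz":-16,"spin":0,"grip":0},{"dx":-5.8,"dy":9.4,"dz":-19,"spin":0,"grip":0},{"dx":-5.8,"dy":9.4,"dz":-20,"spin":0,"grip":0}])

```text
time_s: 15.28
tcp_pos: [0.5305, 0.1683, 0.0401]
eef_rot: [179.4, -6.4, 123.7]
contact_force: [-0.6, -0.7, 0.2]
gripper_width: 0.0003
```

servo_tool(targets=[{"dx":0,"dy":0,"dz":0,"spin":0,"grip":0},{"dx":0,"dy":0,"dz":0,"spin":0,"grip":0},{"dx":0,"dy":0,"dz":0,"spin":0,"grip":0},{"dx":0,"dy":0,"dz":0,"spin":0,"grip":0},{"dx":0,"dy":0,"dz":-0.2,"spin":0,"grip":0},{"dx":0,"dy":0,"dz":-0.4,"spin":0,"grip":0},{"dx":0,"dy":0,"dz":-0.6,"spin":0,"grip":0},{"dx":0,"dy":0,"dz":-0.8,"spin":0,"grip":0},{"dx":0,"dy":0,"dz":-1.0,"spin":0,"grip":0},{"dx":0,"dy":0,"dz":-1.0,"spin":0,"grip":0}])

```text
time_s: 16.12
tcp_pos: [0.5338, 0.1685, 0.034]
eef_rot: [179.1, -6.3, 123.7]
contact_force: [0.0, -0.2, -0.3]
gripper_width: 0.0003
```

```bash
python3 - <<'E'
from plant import r
s=r.get_state();print(s['joints'].round(1),s['tcp_pos'],s['eef_rot'])
E
```

```text
[  32.4   19.2  -20.8   -8.3  -49.5 -173.4] [0.53381243 0.16849072 0.03400802] [179.0801205   -6.28893402 123.74563381]
```

servo_tool(targets=[{"dx":0,"dy":0,"dz":2,"spin":0,"grip":0},{"dx":0,"dy":0,"dz":4,"spin":0,"grip":0},{"dx":0,"dy":0,"dz":6,"spin":0,"grip":0},{"dx":0,"dy":0,"dz":7,"spin":0,"grip":0},{"dx":0,"dy":0,"dz":7,"spin":0.12,"grip":0},{"dx":0,"dy":0,"dz":7,"spin":0.24,"grip":0},{"dx":0,"dy":0,"dz":7,"spin":0.36,"grip":0},{"dx":0,"dy":0,"dz":7,"spin":0.48,"grip":0},{"dx":0,"dy":0,"dz":7,"spin":0.6,"grip":0},{"dx":0,"dy":0,"dz":7,"spin":0.72,"grip":0}])

```text
time_s: 16.95
tcp_pos: [0.534, 0.1686, 0.1041]
eef_rot: [179.0, -6.3, 165.3]
contact_force: [0.0, -1.1, -0.1]
gripper_width: 0.0007
```

Joint 6 had hit its limit, which left a 6° tilt. The tilt lies in the pad plane, so I can work with it. The yaw is now freed, so I move over the button.

servo_tool(targets=[{"dx":-1.5,"dy":2.5,"dz":0,"spin":0,"grip":0},{"dx":-3.1,"dy":5.3,"dz":0,"spin":0,"grip":0},{"dx":-3.1,"dy":5.3,"dz":0,"spin":0,"grip":0},{"dx":-3.1,"dy":5.3,"dz":-2,"spin":0,"grip":0},{"dx":-3.1,"dy":5.3,"dz":-4,"spin":0,"grip":0},{"dx":-3.1,"dy":5.3,"dz":-6,"spin":0,"grip":0},{"dx":-3.1,"dy":5.3,"dz":-7,"spin":0,"grip":0},{"dx":-3.1,"dy":5.3,"dz":-7,"spin":0,"grip":0},{"dx":-3.1,"dy":5.3,"dz":-7,"spin":0,"grip":0},{"dx":-3.1,"dy":5.3,"dz":-7,"spin":0,"grip":0}])

```text
time_s: 17.78
tcp_pos: [0.5039, 0.222, 0.0354]
eef_rot: [179.0, -6.2, 165.0]
contact_force: [0.6, -0.0, 0.9]
gripper_width: 0.0004
```

```bash
python3 - <<'E'
from h import *
s=r.get_state();print(s['time_s'],s['tcp_pos'],s['eef_rot'],s['joints'].round(1),s['contact_force'])
im,c=snap('wrist');im2,_=snap('side')
cv2.imwrite('pics/c6.png',np.hstack([cv2.resize(im[100:340,160:480],(400,300)),cv2.resize(im2[210:315,250:390],(400,300),interpolation=2)]))
print('button px in left pane',(proj(c,[.507,.2205,.055])-[160,100])*1.25)
E
```

```text
17.7833 [0.50388853 0.22196095 0.03543156] [178.9886535   -6.22688057 165.02479478] [  39.5   20.3  -19.4   -7.1  -53.3 -140.2] [ 0.59837378 -0.00430166  0.86422307]
button px in left pane [194.18480558 171.23646633]
```

View pics/c6.png

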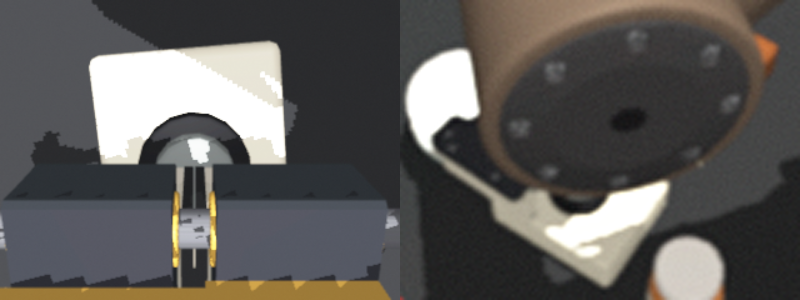

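The closed tips are centred over the cream button, left pane (195,165). I'll press down in small steps.

servo_tool(targets=[{"dx":0,"dy":0,"dz":-0.3,"spin":0,"grip":0},{"dx":0,"dy":0,"dz":-0.6,"spin":0,"grip":0},{"dx":0,"dy":0,"dz":-0.9,"spin":0,"grip":0},{"dx":0,"dy":0,"dz":-1.1,"spin":0,"grip":0},{"dx":0,"dy":0,"dz":-1.3,"spin":0,"grip":0},{"dx":0,"dy":0,"dz":-1.4,"spin":0,"grip":0},{"dx":0,"dy":0,"dz":-1.4,"spin":0,"grip":0},{"dx":0,"dy":0,"dz":-1.4,"spin":0,"grip":0},{"dx":0,"dy":0,"dz":-1.4,"spin":0,"grip":0},{"dx":0,"dy":0,"dz":-1.4,"spin":0,"grip":0}])

```text
time_s: 18.72
tcp_pos: [0.5033, 0.2218, 0.0208]
eef_rot: [179.0, -6.3, 165.0]
contact_force: [0.1, 0.5, 3.7]
gripper_width: 0.0005
```

servo_tool(targets=[{"dx":0,"dy":0,"dz":-0.1,"spin":0,"grip":0},{"dx":0,"dy":0,"dz":-0.2,"spin":0,"grip":0},{"dx":0,"dy":0,"dz":-0.3,"spin":0,"grip":0},{"dx":0,"dy":0,"dz":-0.4,"spin":0,"grip":0},{"dx":0,"dy":0,"dz":-0.5,"spin":0,"grip":0},{"dx":0,"dy":0,"dz":-0.5,"spin":0,"grip":0},{"dx":0,"dy":0,"dz":-0.5,"spin":0,"grip":0},{"dx":0,"dy":0,"dz":-0.5,"spin":0,"grip":0},{"dx":0,"dy":0,"dz":-0.5,"spin":0,"grip":0},{"dx":0,"dy":0,"dz":-0.5,"spin":0,"grip":0}])

```text
time_s: 19.55
tcp_pos: [0.5036, 0.2218, 0.0184]
eef_rot: [179.0, -6.2, 165.1]
contact_force: [-8.3, -2.6, 27.9]
gripper_width: 0.0004
```

Fully down: about 4 N of spring force, then 28 N on the end stop. I'll release slowly to confirm the spring travel.

servo_tool(targets=[{"dx":0,"dy":0,"dz":0.2,"spin":0,"grip":0},{"dx":0,"dy":0,"dz":0.5,"spin":0,"grip":0},{"dx":0,"dy":0,"dz":0.8,"spin":0,"grip":0},{"dx":0,"dy":0,"dz":0.8,"spin":0,"grip":0},{"dx":0,"dy":0,"dz":0.8,"spin":0,"grip":0},{"dx":0,"dy":0,"dz":0.8,"spin":0,"grip":0},{"dx":0,"dy":0,"dz":0.8,"spin":0,"grip":0},{"dx":0,"dy":0,"dz":0.8,"spin":0,"grip":0},{"dx":0,"dy":0,"dz":0.8,"spin":0,"grip":0},{"dx":0,"dy":0,"dz":0.8,"spin":0,"grip":0}])

```text
time_s: 20.38
tcp_pos: [0.5032, 0.2217, 0.0234]
eef_rot: [179.0, -6.3, 165.0]
contact_force: [0.7, 1.0, 1.5]
gripper_width: 0.0004
```

servo_tool(targets=[{"dx":0,"dy":0,"dz":1,"spin":0,"grip":0},{"dx":0,"dy":0,"dz":3,"spin":0,"grip":0},{"dx":0,"dy":0,"dz":6,"spin":0,"grip":50},{"dx":0,"dy":0,"dz":9,"spin":0,"grip":60},{"dx":0,"dy":0,"dz":12,"spin":0,"grip":70},{"dx":0,"dy":-3,"dz":15,"spin":0,"grip":70},{"dx":0,"dy":-7,"dz":16,"spin":0,"grip":70},{"dx":0,"dy":-11,"dz":16,"spin":0,"grip":70},{"dx":0,"dy":-15,"dz":16,"spin":0,"grip":70},{"dx":0,"dy":-18,"dz":16,"spin":0,"grip":70}])

```text
time_s: 21.22
tcp_pos: [0.502, 0.0392, 0.1845]
eef_rot: [179.0, -6.3, 165.0]
contact_force: [0.9, 0.4, -0.9]
gripper_width: 0.0481
```

servo_tool(targets=[{"dx":1,"dy":-3,"dz":0,"spin":-0.1,"grip":70},{"dx":2,"dy":-6,"dz":0,"spin":-0.2,"grip":70},{"dx":3,"dy":-9,"dz":0,"spin":-0.3,"grip":70},{"dx":4,"dy":-12,"dz":0,"spin":-0.4,"grip":70},{"dx":5,"dy":-14,"dz":0,"spin":-0.5,"grip":70},{"dx":5.7,"dy":-15.3,"dz":0,"spin":-0.6,"grip":70},{"dx":5.7,"dy":-15.3,"dz":0,"spin":-0.7,"grip":70},{"dx":5.7,"dy":-15.3,"dz":0,"spin":-0.82,"grip":70},{"dx":5.7,"dy":-15.3,"dz":0,"spin":-0.82,"grip":70},{"dx":5.7,"dy":-15.3,"dz":0,"spin":-0.82,"grip":70}])

```text
time_s: 22.05
tcp_pos: [0.5596, -0.1115, 0.1839]
eef_rot: [179.0, -6.3, 118.2]
contact_force: [0.3, -0.3, 0.8]
gripper_width: 0.0612
```

```bash
python3 - <<'E'
from h import *
s=r.get_state();print(s['time_s'],s['tcp_pos'],s['eef_rot'],s['joints'].round(1),s['gripper_width'])
E
```

```text
22.05 [ 0.55955678 -0.11152979  0.18393235] [179.04402184  -6.29009162 118.20907565] [   3.6   13.4   -7.7   -6.5  -70.8 -153.2] 0.06116276088881225
```

servo_tool(targets=[{"dx":0,"dy":0,"dz":-3,"spin":0,"grip":70},{"dx":0,"dy":0,"dz":-6,"spin":0,"grip":70},{"dx":0,"dy":0,"dz":-9,"spin":0,"grip":70},{"dx":0,"dy":0,"dz":-11,"spin":0,"grip":70},{"dx":0,"dy":0,"dz":-12.1,"spin":0,"grip":70},{"dx":0,"dy":0,"dz":-12.1,"spin":0,"grip":70},{"dx":0,"dy":0,"dz":-12.1,"spin":0,"grip":40},{"dx":0,"dy":0,"dz":-12.1,"spin":0,"grip":20},{"dx":0,"dy":0,"dz":-12.1,"spin":0,"grip":0},{"dx":0,"dy":0,"dz":-12.1,"spin":0,"grip":0}])

```text
time_s: 22.88
tcp_pos: [0.561, -0.1113, 0.064]
eef_rot: [178.9, -6.2, 118.1]
contact_force: [0.2, 0.5, 0.1]
gripper_width: 0.0404
```

servo_tool(targets=[{"dx":0,"dy":0,"dz":0,"spin":0,"grip":0},{"dx":0,"dy":0,"dz":0,"spin":0,"grip":0},{"dx":0,"dy":0,"dz":0,"spin":0,"grip":0},{"dx":0,"dy":0,"dz":0,"spin":0,"grip":0},{"dx":0,"dy":0,"dz":0,"spin":0,"grip":0},{"dx":0,"dy":0,"dz":0,"spin":0,"grip":0},{"dx":0,"dy":0,"dz":0,"spin":0,"grip":0},{"dx":0,"dy":0,"dz":0,"spin":0,"grip":0},{"dx":0,"dy":0,"dz":0,"spin":0,"grip":0},{"dx":0,"dy":0,"dz":0,"spin":0,"grip":0}])

```text
time_s: 23.72
tcp_pos: [0.5604, -0.1113, 0.0628]
eef_rot: [179.0, -6.3, 118.0]
contact_force: [0.1, 1.5, 5.1]
gripper_width: 0.0176
```

```bash
python3 - <<'E'
from h import *
s=r.get_state();print(s['time_s'],s['tcp_pos'],s['gripper_width'],s['contact_force'])
v=100*(s['tcp_pos'][:2]-[.6156,-.2076]);R=lambda a:np.array([[np.cos(a),-np.sin(a)],[np.sin(a),np.cos(a)]])
print(np.hypot(*v))
for a0,seq in [(0,np.arange(.1,.71,.1)),(.7,[.75,.8,.85,.9,.92])]:
    for a in seq: print(round(a,2),(R(a)@v-R(a0)@v).round(2),round(a-a0,2))
E
```

```text
23.7167 [ 0.56044116 -0.11127452  0.06282824] 0.017609065357862583 [0.13590896 1.48129244 5.11261327]
11.100043452827205
0.1 [-0.93 -0.6 ] 0.1
0.2 [-1.8  -1.29] 0.2
0.3 [-2.6  -2.06] 0.3
0.4 [-3.32 -2.91] 0.4
0.5 [-3.94 -3.82] 0.5
0.6 [-4.48 -4.8 ] 0.6
0.7 [-4.91 -5.82] 0.7
0.75 [-0.18 -0.53] 0.05
0.8 [-0.33 -1.06] 0.1
0.85 [-0.45 -1.6 ] 0.15
0.9 [-0.55 -2.15] 0.2
0.92 [-0.58 -2.37] 0.22
```

servo_tool(targets=[{"dx":-0.93,"dy":-0.6,"dz":0,"spin":0.1,"grip":0},{"dx":-1.8,"dy":-1.29,"dz":0,"spin":0.2,"grip":0},{"dx":-2.6,"dy":-2.06,"dz":0,"spin":0.3,"grip":0},{"dx":-3.32,"dy":-2.91,"dz":0,"spin":0.4,"grip":0},{"dx":-3.94,"dy":-3.82,"dz":0,"spin":0.5,"grip":0},{"dx":-4.48,"dy":-4.8,"dz":0,"spin":0.6,"grip":0},{"dx":-4.91,"dy":-5.82,"dz":0,"spin":0.7,"grip":0},{"dx":-4.91,"dy":-5.82,"dz":0,"spin":0.7,"grip":0},{"dx":-4.91,"dy":-5.82,"dz":0,"spin":0.7,"grip":0},{"dx":-4.91,"dy":-5.82,"dz":0,"spin":0.7,"grip":0}])

```text
time_s: 24.55
tcp_pos: [0.513, -0.1706, 0.0629]
eef_rot: [179.0, -6.1, 158.1]
contact_force: [4.7, -2.9, 0.9]
gripper_width: 0.0176
```

servo_tool(targets=[{"dx":-0.18,"dy":-0.53,"dz":0,"spin":0.05,"grip":0},{"dx":-0.33,"dy":-1.06,"dz":0,"spin":0.1,"grip":0},{"dx":-0.45,"dy":-1.6,"dz":0,"spin":0.15,"grip":0},{"dx":-0.55,"dy":-2.15,"dz":0,"spin":0.2,"grip":0},{"dx":-0.55,"dy":-2.15,"dz":0,"spin":0.2,"grip":0},{"dx":-0.55,"dy":-2.15,"dz":0,"spin":0.2,"grip":0},{"dx":-0.55,"dy":-2.15,"dz":0,"spin":0.2,"grip":0},{"dx":-0.55,"dy":-2.15,"dz":0,"spin":0.2,"grip":0},{"dx":-0.55,"dy":-2.15,"dz":0,"spin":0.2,"grip":0},{"dx":-0.55,"dy":-2.15,"dz":0,"spin":0.2,"grip":0}])

```text
time_s: 25.38
tcp_pos: [0.5081, -0.1918, 0.0629]
eef_rot: [179.1, -6.0, 169.6]
contact_force: [6.6, -3.7, 0.2]
gripper_width: 0.0178
```

```bash
python3 - <<'E'
from h import *
s=r.get_state();print(s['time_s'],s['tcp_pos'],s['eef_rot'],s['gripper_width'],s['contact_force'])
im,c=snap('wrist','w7.png')
P=np.array([.6156,-.2076,.071])
print('pivot',proj(c,P),'K',c['K'][0][0])
cv2.imwrite('pics/c7.png',cv2.resize(im[100:240,210:420],(798,532),interpolation=cv2.INTER_CUBIC))
E
```

```text
25.3833 [ 0.50814184 -0.19178135  0.06289343] [179.05807339  -6.01825191 169.61865806] 0.017751560357337146 [ 6.59221733 -3.70734016  0.18404423]
pivot [322.15429804 389.95266228] K 343.1294341443332
```

View pics/c7.png

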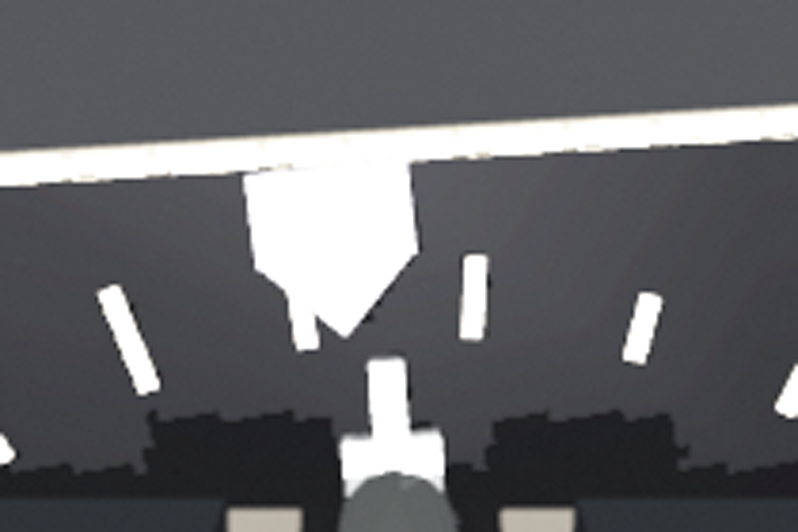

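The crop shows the index tip at (347,337) and the pointer end at (385,357). The 1.0 tick is left of the tip and the 0.8 tick right of it, so the lever needs a little more angle.

```bash
cat >> h.py <<'E'
def angles(c,x,pts):
    for n,u,v,z in pts:
        d=ray(c,u,v,z)[:2]-x[:2];print(n,'r',np.hypot(*d).round(4),'ang',((np.arctan2(d[1],d[0])-x[2])%(2*np.pi)).round(4))
E
python3 - <<'E'
from h import *
im=cv2.imread('pics/w7.png');c=r.get_calibration('wrist')
x=fit(im,c,np.array([.6156,-.2076]),2.1156);print(x)
o=lambda u,v:(210+u/3.8,100+v/3.8)
pts=[('tip',*o(347,337),.069),('ptrend',*o(385,357),.070),('ptrbase',*o(390,428),.070),('t1.0in',*o(307,349),.0585),('t.8in',*o(472,340),.0585),('t1.2in',*o(148,392),.0585),('t.6in',*o(634,362),.0585)]
for y in (x,[.6156,-.2076,2.1156]): print();angles(c,y,pts)
E
```

```text
ticks [4. 3. 2. 8. 1.] res mm [-1.2, 0.5, -0.5, -0.1, 0.2, -1.0, 0.9, 4.8, 0.5, -1.6]
[ 0.6162574  -0.21016182  2.08627236]

tip r 0.1321 ang 0.9498
ptrend r 0.1288 ang 0.9064
ptrbase r 0.1176 ang 0.9031
t1.0in r 0.1293 ang 1.0039
t.8in r 0.13 ang 0.7968
t1.2in r 0.1285 ang 1.2126
t.6in r 0.1311 ang 0.5918

tip r 0.1312 ang 0.9393
ptrend r 0.1278 ang 0.8961
ptrbase r 0.1166 ang 0.8947
t1.0in r 0.1286 ang 0.9942
t.8in r 0.1287 ang 0.7854
t1.2in r 0.1283 ang 1.2038
t.6in r 0.1293 ang 0.5779
```

servo_tool(targets=[{"dx":-0.01,"dy":-0.12,"dz":0,"spin":0.01,"grip":0},{"dx":-0.03,"dy":-0.24,"dz":0,"spin":0.02,"grip":0},{"dx":-0.05,"dy":-0.36,"dz":0,"spin":0.03,"grip":0},{"dx":-0.07,"dy":-0.47,"dz":0,"spin":0.043,"grip":0},{"dx":-0.07,"dy":-0.47,"dz":0,"spin":0.043,"grip":0},{"dx":-0.07,"dy":-0.47,"dz":0,"spin":0.043,"grip":0},{"dx":-0.07,"dy":-0.47,"dz":0,"spin":0.043,"grip":0},{"dx":-0.07,"dy":-0.47,"dz":0,"spin":0.043,"grip":0},{"dx":-0.07,"dy":-0.47,"dz":0,"spin":0.043,"grip":0},{"dx":-0.07,"dy":-0.47,"dz":0,"spin":0.043,"grip":0}])

```text
time_s: 26.27
tcp_pos: [0.5077, -0.196, 0.0629]
eef_rot: [179.0, -6.0, 172.1]
contact_force: [6.9, -0.2, -0.3]
gripper_width: 0.0175
```

```bash
cat >> h.py <<'E'
def arc(im,c,x,rho,z,a=(.8,1.1)):
    """centre angles of bright runs along an arc of radius rho at height z"""
    g=cv2.cvtColor(im,cv2.COLOR_BGR2GRAY).astype(np.float32)
    t=np.arange(a[0],a[1],.002)
    uv=np.array([proj(c,[x[0]+rho*np.cos(x[2]+k),x[1]+rho*np.sin(x[2]+k),z]) for k in t],np.float32)
    v=cv2.remap(g,uv[:,:1],uv[:,1:],1).ravel()>150
    e=np.flatnonzero(np.diff(np.r_[0,v.astype(int),0]))
    return [(round((t[i]+t[j-1])/2,4),round((j-i)*.002,3)) for i,j in zip(e[::2],e[1::2])]
E
python3 - <<'E'
from h import *
x=[.6156,-.2076,2.1156]
s=r.get_state();print(s['time_s'],s['tcp_pos'],s['contact_force'],s['gripper_width'])
im,c=snap('wrist','w8.png')
for rho in (.118,.120,.122,.124,.126,.128,.132,.134,.136,.138,.140,.142): print(rho,'ptr',arc(im,c,x,rho,.070),'idx',arc(im,c,x,rho,.069))
E
```

```text
26.2667 [ 0.50767016 -0.19599662  0.06289161] [ 6.86276545 -0.2380874  -0.27910864] 0.01746596374988476
0.118 ptr [(np.float64(0.934), np.float64(0.05))] idx [(np.float64(0.934), np.float64(0.05))]
0.12 ptr [(np.float64(0.934), np.float64(0.05))] idx [(np.float64(0.934), np.float64(0.05))]
0.122 ptr [(np.float64(0.936), np.float64(0.05))] idx [(np.float64(0.936), np.float64(0.05))]
0.124 ptr [(np.float64(0.937), np.float64(0.048))] idx [(np.float64(0.937), np.float64(0.048))]
0.126 ptr [(np.float64(0.936), np.float64(0.046))] idx [(np.float64(0.935), np.float64(0.048))]
0.128 ptr [] idx []
0.132 ptr [(np.float64(0.805), np.float64(0.012)), (np.float64(0.942), np.float64(0.01)), (np.float64(0.991), np.float64(0.028))] idx [(np.float64(0.805), np.float64(0.012)), (np.float64(0.942), np.float64(0.014)), (np.float64(0.991), np.float64(0.028))]
0.134 ptr [(np.float64(0.805), np.float64(0.012)), (np.float64(0.943), np.float64(0.04)), (np.float64(0.99), np.float64(0.03))] idx [(np.float64(0.805), np.float64(0.012)), (np.float64(0.942), np.float64(0.042)), (np.float64(0.991), np.float64(0.028))]
0.136 ptr [(np.float64(0.806), np.float64(0.014)), (np.float64(0.957), np.float64(0.096))] idx [(np.float64(0.805), np.float64(0.012)), (np.float64(0.957), np.float64(0.096))]
0.138 ptr [(np.float64(0.805), np.float64(0.012)), (np.float64(0.95), np.float64(0.106))] idx [(np.float64(0.804), np.float64(0.01)), (np.float64(0.949), np.float64(0.108))]
0.14 ptr [(np.float64(0.805), np.float64(0.012)), (np.float64(0.944), np.float64(0.122))] idx [(np.float64(0.805), np.float64(0.012)), (np.float64(0.944), np.float64(0.126))]
0.142 ptr [(np.float64(0.805), np.float64(0.012)), (np.float64(0.943), np.float64(0.148))] idx [(np.float64(0.805), np.float64(0.012)), (np.float64(0.943), np.float64(0.148))]
```

servo_tool(targets=[{"dx":-0.01,"dy":-0.08,"dz":0,"spin":0.007,"grip":0},{"dx":-0.01,"dy":-0.08,"dz":0,"spin":0.007,"grip":0},{"dx":-0.01,"dy":-0.08,"dz":0,"spin":0.007,"grip":0},{"dx":-0.01,"dy":-0.08,"dz":0,"spin":0.007,"grip":0},{"dx":-0.01,"dy":-0.08,"dz":0,"spin":0.007,"grip":70},{"dx":-0.01,"dy":-0.08,"dz":0,"spin":0.007,"grip":70},{"dx":-0.01,"dy":-0.08,"dz":0,"spin":0.007,"grip":70},{"dx":-0.01,"dy":-0.08,"dz":0,"spin":0.007,"grip":70},{"dx":-0.01,"dy":-0.08,"dz":0,"spin":0.007,"grip":70},{"dx":-0.01,"dy":-0.08,"dz":0,"spin":0.007,"grip":70}])

```text
time_s: 27.15
tcp_pos: [0.5044, -0.1966, 0.0624]
eef_rot: [179.0, -6.3, 172.5]
contact_force: [-1.1, -0.1, -0.1]
gripper_width: 0.0522
```

servo_tool(targets=[{"dx":0,"dy":0,"dz":0,"spin":0,"grip":70},{"dx":0,"dy":0,"dz":0,"spin":0,"grip":70},{"dx":0,"dy":0,"dz":2,"spin":0,"grip":70},{"dx":0,"dy":0,"dz":5,"spin":0,"grip":70},{"dx":0,"dy":0,"dz":8,"spin":0,"grip":70},{"dx":3,"dy":0,"dz":11,"spin":0,"grip":70},{"dx":6,"dy":0,"dz":14,"spin":0,"grip":70},{"dx":8,"dy":0,"dz":16,"spin":0,"grip":70},{"dx":8,"dy":0,"dz":16,"spin":0,"grip":70},{"dx":8,"dy":0,"dz":16,"spin":0,"grip":70}])

```text
time_s: 27.98
tcp_pos: [0.586, -0.1964, 0.2231]
eef_rot: [179.0, -6.2, 172.5]
contact_force: [-0.5, -0.0, -0.6]
gripper_width: 0.0616
```

```bash
python3 - <<'E'
from h import *
s=r.get_state();print(s['time_s'],s['tcp_pos'],s['contact_force'],s['gripper_width'])
im,c=snap('wrist','w9.png')
x=fit(im,c,np.array([.6156,-.2076]),2.1156);print(x)
for y in (x,[.6156,-.2076,2.1156]):
  for rho in (.120,.124,.126,.128,.134,.138,.142,.146): print(rho,[tuple(map(float,q)) for q in arc(im,c,y,rho,.070)])
t,_=snap('top')
u,v=proj(c,[.49,-.2,.07]).astype(int);u0,v0=max(0,u-80),max(0,v-60)
a=cv2.resize(im[v0:v0+120,u0:u0+150],(500,400),interpolation=2)
b=cv2.resize(t[110:310,190:490],(300,200))
o=np.zeros((400,800,3),np.uint8);o[:,:500]=a;o[:200,500:]=b;cv2.imwrite('pics/c9.png',o);print(u0,v0)
E
```

```text
27.9833 [ 0.58595959 -0.19638488  0.22310699] [-0.46348021 -0.00385112 -0.55887127] 0.06155388322310672
ticks [4. 6. 3. 7. 2. 8. 1. 0.] res mm [0.3, -0.1, 0.1, 0.4, 0.2, -0.3, 0.2, 0.6, -0.0, -0.4, -0.1, 0.6, -0.3, -0.2, -0.3, -0.6]
[ 0.61780471 -0.20635279  2.11794937]
0.12 [(0.953, 0.06)]
0.124 [(0.953, 0.056)]
0.126 [(0.952, 0.054)]
0.128 [(0.952, 0.05)]
0.134 [(0.809, 0.02), (0.95, 0.014), (0.999, 0.036)]
0.138 [(0.808, 0.018), (0.966, 0.098)]
0.142 [(0.809, 0.02), (0.951, 0.12)]
0.146 [(0.951, 0.168)]
0.12 [(0.942, 0.062)]
0.124 [(0.943, 0.052)]
0.126 [(0.943, 0.052)]
0.128 [(0.942, 0.05), (0.99, 0.026)]
0.134 [(0.803, 0.008), (0.943, 0.044), (0.993, 0.032)]
0.138 [(0.804, 0.01), (0.953, 0.116)]
0.142 [(0.944, 0.146)]
0.146 [(0.944, 0.178)]
216 34
```

View pics/c9.png

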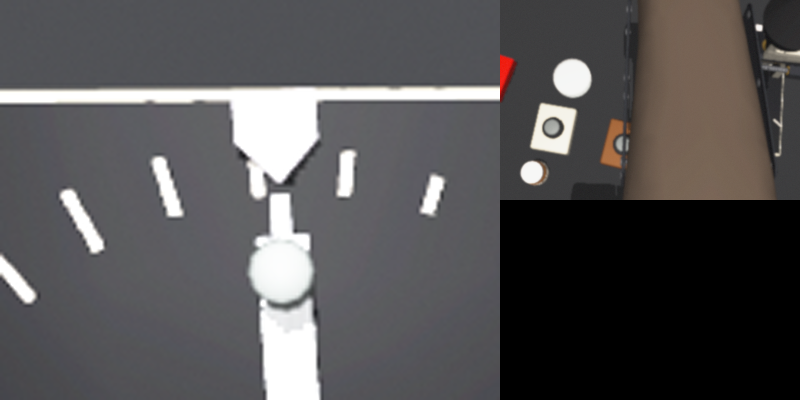

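The last picture shows the pointer end at (281,200), directly under the index tip at (280,182). The measured angles agree to about 0.002 rad, and the arm is clear. The jar, dishes and switch look undisturbed.

```bash
python3 -c "
from plant import r
print(r.close_job())"
```

```text
the job is handed in; nothing more can be done
None
```

The lamp was switched on in the order asked, and the job was handed in at about 28 s of the 64 s allowed; the hand-in gives no verdict.

- **Lever to zero:** I gripped the post and swung it back until it would move no further, with about 9 N of push. The top view showed it at the zero stop.
- **Button:** I pressed the cream switch with the lever still at zero. The spring gave about 4 N, then 28 N at the end stop. On release the force fell as the button came up.
- **Lever to index:** After I let go, the pointer read 0.952–0.953 rad and the index 0.950–0.951 rad. The last picture shows them lined up, with the arm clear and touching nothing.

**Problems along the way:**
- **First grip missed:** the visible fingertips end about 37 mm short of the reported TCP, so the jaws closed above the post. I corrected for this by image.
- **Wrist joint limit:** joint 6 reached its end while approaching the button. This left the tool tilted about 6° for the rest of the job, which had no visible effect.
- **Absolute angle:** two estimates of the pivot differ by about 0.01 rad on the scale, but both put the pointer and index within 0.002 rad of each other.
- **Not checked at the end:** the jar, dishes and switch looked undisturbed in the last top view. The arm hid the slide box, so I could not check it again; I did not work near it.

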